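Raise the ratchet cup riser three clicks and set the cup on it

ROBOT

A 6-joint arm with a two-finger parallel gripper is mounted at the origin on a cart in front of the work surface, level with it; the furniture and walls round the work are solid. World frame = base frame: x ahead of the robot, y to its left, z up, the work surface at z = 0. Lengths are in mm, angles in rad, forces in N, time in s.
With the tool pointing down it reaches from about 350 to 775 mm from the base axis. Payload 7.3 kg.
Tool frame: the origin (TCP) lies at the very end of the fingers, on their centre line; the grasp point (between the pads) lies 19 mm behind it; z points along the fingers, y is the line along which they close (so a half turn about z gives the same grasp; the last joint's range is limited). The gripper opens to 92 mm and grips with 3 to 60 N. Pads are 19 mm wide; open, the fingers measure 130 mm over their backs; the gripper's body (75 mm by 190 mm) begins 47 mm behind the grasp point.
Start: joints at [-0.146, 0.342, 1.524, -0, 1.275, -0.146], TCP at [525.021, 0.019, 200.641] pointing down, gripper open.
Joint ranges: [-2.53, 2.53], [-0.77, 2.02], [0.04, 2.7], [-1, 4.14], [0.28, 2.66], [-3.11, 3.11]. Speed limits (rad/s): [2.57, 2.57, 3.14, 3.14, 3.14, 3.14].

INTERFACE

Orientations are given as [roll, pitch, yaw] about the fixed x, y, z axes, in that order (R = Rz(yaw) Ry(pitch) Rx(roll)).
In Python, from plant import get_obs, vision, workorder gives the robot as it stands.
- The arm moves only by the shell command python3 -m pendant 'ROWS' [OPENING]. ROWS is a JSON object of lists of equal length, an entry for each row: "dp": the shift along the tool's x, y, z in m, a list of three; "rotation": the turn, a rotation vector about the tool's x, y, z in rad, a list of three. A call has 1 to 8 rows; each row is the pose to reach, as a shift and turn from the pose commanded when the call began, along the tool's axes at that moment; what a row does not reach only later rows make up. A row lasts 1/8 s, in which the tool goes at most 62.5 mm and 10.7 degrees, less where a joint would pass 70% of its speed; a pose out of reach is approached as far as the arm can. A call with a gripper value outside its range is refused whole. OPENING is the finger opening in m, from 0 to 0.0918, set as the call begins (- or left out, the last holds). The fingers move at their own pace and stop on an object; the grip force is fixed at half the most. Time passes only in rows, so rows that repeat a pose let the fingers close. It gives the time, the measured TCP pose, the force, the opening and the grip force at its end, in the units of the state.
- get_obs(): the state, without advancing time (a new reading comes with each control period).
- vision.capture(name): name is "scene" or "side" or "wrist"; returns a dict with "pixels" (480x640x3 uint8, red, green, blue), "vfov" (degrees; the focal length in pixels is half the picture's height over the tangent of half this angle, whatever the lens; pixels are square), "cx", "cy" (the principal point, pixels), "dist" ([k1, k2, p1, p2, k3] as OpenCV has them; the pictures are not rectified), "pose" (4x4, takes a point from camera to world coordinates); the wrist camera has in their place "T_tool_cam" (4x4, takes a point from camera to tool coordinates, whose origin is the TCP and whose axes are the flange's). Camera axes: x right, y up, looking along -z (the intrinsics and any distortion apply to the point x, -y, -z); pixel columns grow to the right and rows downward; lengths in mm; the calibration is good to about 2 mm. A picture is of the moment at which its call begins: read the wrist's pose just before it. There is no depth.
- workorder.close_job(): hands the job in; it is judged then, once.
The state is a dict: "time": time; "joint_positions": joint angles; "dq": joint speeds; "tau": joint torques, N m; "tool_pos": TCP position; "tcp_rot": TCP orientation; "contact_force": force on the tool from outside, world axes, zero at the start; "moment": the same for the moment, N m; "grip_width": finger opening in mm; "finger_force": force on a finger pad.
Only numpy, scipy, OpenCV 4.12 (cv2) and the standard library are available. Lean on these libraries where they do the work, as an engineer would, in place of code of your own. Each camera call takes 0.05 s, during which the arm holds its last target. There are 200 camera calls.

TASK

Lift the column of the cup riser by its red grip past exactly three clicks of its ratchet, counted from where it is parked, then let it down gently until the pawl carries it and let go: do not drop it, and do not push down hard on it. Then stand the small red-brown cup upright in the middle of the riser's round wooden plate, gently, and leave everything else on the worktop where it is.

Things in the scene. Friction and masses are not known exactly. Their poses are not given: they have to be found in the camera images.
- riser: the cup riser, fixed to the worktop: grey round foot 130 mm wide, grey tower 60 mm wide and 118 mm high, through whose top the column runs. Origin: centre of the foot's underside; z up; the lifting grip stands on the -x side of the tower (turn the riser's yaw in). Inside the tower, out of sight, is a sprung pawl, clamped at a height that differs from case to case
- column (a joint): lift of the column in m: 0 = parked on its lower stop (as at the start), at most 0.100. Moving mass about 0.6 kg (hidden, 0.5 to 0.8), 1.5 N sliding friction. First click after 16 to 42 mm of lift (where can only be felt: the pawl is hidden), then one every 14 mm, 5 in all
- grip (a point): middle of the grip: the upright red paddle 16 mm thick (riser y), 26 mm wide (riser x), 54 mm high, rounded edges, to be pinched across its thickness from above. This point is on the column, 85 mm from its axis on the riser's -x side, 165 mm above the worktop when parked; paddle from 27 mm below to 25 mm above the point. Flat steel arm 14 mm wide below it, its top 34 mm below this point
- plate_top (a point): centre of the upper face of the round wooden plate (100 mm wide, 7 mm thick, flat) on top of the column; 140 mm above the worktop when parked, rises with the column. The grip's top is 50 mm above this face
- rack: the column's 5 teeth, flat below and sloped above, on its +x face, mostly inside the tower; origin as the riser's when parked. Over the last 8 mm before a click the pawl climbs a tooth and the pull grows by about 3 N, then on to 6 N; at the click it suddenly falls back. Let down, the column sinks only to the last tooth passed and bears there on the pawl; a tooth passed cannot be taken back
- third_tooth: third tooth from the top, part of the rack: the one that must bear on the pawl at the end (nothing else can touch it); origin on the riser axis, level with its flat underside, 42 mm above the worktop when parked
- redbrown_cup: small red-brown lacquer cup, open, 57 mm wide at the rim, 45 mm at the base, 38 mm high, 0.12 kg; origin: centre of its underside, z up
- jam_small: bystander, loose: small apricot jam jar with black lid, 56x56x76 mm; origin: centre of its underside
- kitchen_timer: bystander, loose: round wind-up timer, red over white, 63x63x41 mm; origin: centre of its underside
- mug_a: bystander, loose: speckled white mug with handle, 90x122x88 mm; origin: centre of its underside
- pepper_mill: bystander, loose: pale wooden pepper mill, 58x58x146 mm; origin: centre of its underside
- spice_c: bystander, loose: spice jar with green cap, 46x46x105 mm; origin: centre of its underside
- tea_tin: bystander, loose: low round tin, 75x75x58 mm; origin: centre of its underside

How it is judged (in metres and radians):
On the way:
1. the column has been raised three clicks: its third tooth bears on the pawl (over 1 N), the column is still and let go (contact force between third_tooth and anything else above 1 N and value of joint column above 0.035 m and contact force between the fingers and riser below 0.2 N and velocity of joint column between -0.01 and 0.01 m/s and contact force between the fingers and redbrown_cup below 0.2 N and height (world z) of redbrown_cup below 0.01 m), for 0.2 s.
At the end, for the whole second after the job is handed in: the column rests still on the pawl by its third tooth (over 1 N on that tooth, so neither the second nor the fourth), and the red-brown cup stands on the plate, its centre within 15 mm of the plate's, its foot within 4 mm of the plate's face, tilted less than 0.1 rad, at rest, all let go (contact force between third_tooth and anything else above 1 N and value of joint column above 0.035 m and velocity of joint column between -0.01 and 0.01 m/s and horizontal distance between redbrown_cup and plate_top below 0.015 m and z of redbrown_cup in the frame of plate_top between -0.004 and 0.004 m and angle between redbrown_cup's own z axis and vertical below 0.1 rad and linear speed of redbrown_cup below 0.02 m/s); the robot touches nothing.
It fails at once if the column is dropped: it sinks faster than 0.12 m/s (velocity of joint column below -0.12 m/s).
It fails at once if the column is pushed down hard by hand: over 25 N on its teeth while the fingers are on it (contact force between rack and anything else above 25 N and contact force between the fingers and riser above 0.5 N).
It fails at once if the cup is set down hard: over 25 N between the cup and the riser (contact force between redbrown_cup and riser above 25 N).
It fails at once if the cup is tipped by more than 0.6 rad (angle between redbrown_cup's own z axis and vertical above 0.6 rad).
It fails at once if another thing on the worktop is moved by more than 20 mm (distance of any of jam_small, kitchen_timer, mug_a, pepper_mill, spice_c, tea_tin from where it was at the start of the episode above 0.02 m).
It also fails if it takes over 72 s, if anything falls off the work surface, if the arm or the gripper's body presses on something with over 40 N, if the wrist force passes 120 N, or if a joint passes its speed limit or range.

## Working session

There is one attempt and no reset: what is moved stays moved. The work goes in short steps, Python scripts to look and compute and a shell command to move; the robot and the scene stay as the last step left them, time stands still between calls to the robot, and variables do not carry over. Pictures are saved under pics/ and viewed, at most 10 in all, crops included, and the job is handed in when it is done.

```bash
mkdir -p pics; ls
python3 - <<'E'
from plant import get_obs, vision
import cv2,numpy as np
o=get_obs();print({k:np.round(v,3).tolist() if not isinstance(v,str) else v for k,v in o.items()})
for n in("scene","side"):
    c=vision.capture(n);cv2.imwrite(f"pics/{n}0.png",c["pixels"][:,:,::-1])
    np.save(f"{n}0.npy",c,allow_pickle=True)
    print(n,c["vfov"],c["cx"],c["cy"],c["dist"],np.round(c["pose"],3).tolist())
E
```

```text
pics
{'time': 0.0, 'joint_positions': [-0.146, 0.343, 1.525, -0.0, 1.275, -0.146], 'dq': [0.0, -0.001, 0.0, -0.001, 0.001, -0.001], 'tau': [0.001, -43.125, -24.422, 0.072, 0.056, -0.0], 'tool_pos': [524.54, 0.075, 199.943], 'tcp_rot': [-3.14, -0.0, 1.571], 'contact_force': [0.854, -0.346, 0.894], 'moment': [0.032, 0.012, 0.012], 'finger_force': 0.0, 'grip_width': 91.902}
scene 48.64384651814906 318.9663298262563 237.74352388087723 [0.025297 0.       0.       0.       0.      ] [[-0.974, -0.11, 0.198, 734.796], [0.226, -0.535, 0.814, 740.025], [0.016, 0.838, 0.546, 661.28], [0.0, 0.0, 0.0, 1.0]]
side 43.2313965076801 328.59172553242973 237.0779731591702 [-0.19643267  0.          0.          0.          0.        ] [[-0.996, 0.069, -0.055, 472.06], [-0.085, -0.614, 0.784, 834.683], [0.02, 0.786, 0.618, 801.463], [0.0, 0.0, 0.0, 1.0]]
```

View pics/scene0.png

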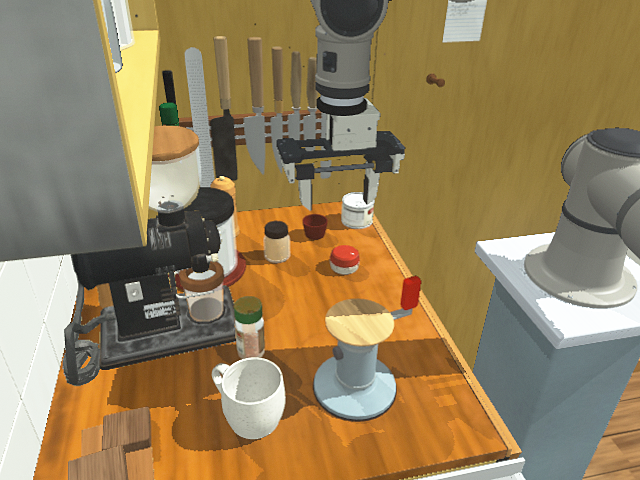

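View pics/side0.png

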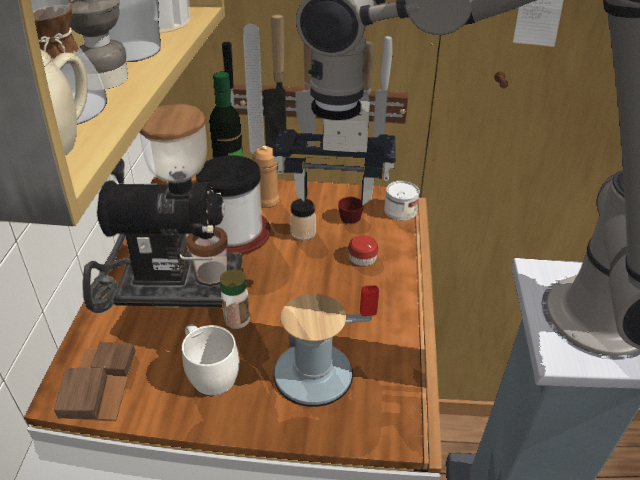

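The scene view shows the grip at (411,293), the plate at (360,322), and the cup at (315,227). In the side view they are at (369,300), (313,319) and (350,210). The cup stands between the jam jar, the timer and the tin.

```bash
cat > h.py <<'E'
import cv2,numpy as np
from plant import get_obs, vision
def ray(c,uv,pose=None):
    f=240/np.tan(np.radians(c["vfov"])/2);K=np.array([[f,0,c["cx"]],[0,f,c["cy"]],[0,0,1.]])
    x,y=cv2.undistortPoints(np.array([[uv]],float),K,np.array(c["dist"],float))[0,0]
    P=np.array(c["pose"] if pose is None else pose);d=P[:3,:3]@[x,-y,-1];return P[:3,3],d/np.linalg.norm(d)
def onz(c,uv,z,pose=None):
    o,d=ray(c,uv,pose);return o+d*(z-o[2])/d[2]
def tri(r):
    A=sum(np.eye(3)-np.outer(d,d) for o,d in r);b=sum((np.eye(3)-np.outer(d,d))@o for o,d in r);p=np.linalg.solve(A,b)
    return p,[round(float(np.linalg.norm(np.cross(p-o,d))),1) for o,d in r]
def blob(c,seed,lo,hi,lo2=None,hi2=None):
    h=cv2.cvtColor(c["pixels"],cv2.COLOR_RGB2HSV);m=cv2.inRange(h,lo,hi)
    if lo2: m|=cv2.inRange(h,lo2,hi2)
    n,l,s,ce=cv2.connectedComponentsWithStats(m)
    k=min((i for i in range(1,n) if s[i,4]>40),key=lambda i:np.hypot(*(ce[i]-seed)));return ce[k],s[k],(l==k).astype(np.uint8)
E
python3 - <<'E'
from h import *
C={n:np.load(n+"0.npy",allow_pickle=True).item() for n in("scene","side")}
S={"grip":[(411,293),(369,300)],"cup":[(315,227),(350,210)],"plate":[(360,322),(313,319)]}
R={"grip":((0,150,90),(6,255,255),(172,150,90),(180,255,255)),"cup":((0,120,20),(8,255,140),(170,120,20),(180,255,140)),"plate":((12,50,150),(26,165,255))}
for k in S:
    r=[]
    for n,s in zip(C,S[k]):
        c=C[n];ce,st,m=blob(c,s,*R[k]);print(k,n,ce.round(1),st)
        if k=="plate":
            cn=max(cv2.findContours(m,0,1)[0],key=len);e=cv2.fitEllipse(cv2.convexHull(cn));print(e);ce=e[0];print(onz(c,ce,140))
        if k=="cup": print("z20",onz(c,ce,20))
        r.append(ray(c,ce))
    print(k,tri(r))
c=C["side"]
for n,a in {"side":{"jam":(303,232,5),"timer":(363,256,15),"tin":(402,212,10),"spice":(235,322,5),"mug":(211,385,10)},"scene":{"jam":(277,257,5),"timer":(344,268,15),"tin":(357,222,10)}}.items():
    for k,(u,v,z) in a.items(): print(n,k,onz(C[n],(u,v),z).round())
E
```

```text
grip scene [410.2 292.5] [401 276  20  34 513]
grip side [368.8 300.3] [360 286  19  30 505]
grip (array([454.94788921, 170.2426354 , 162.82584793]), [0.8, 0.8])
cup scene [314.7 226. ] [303 214  24  26 467]
z20 [ 501.01897665 -267.45656935   20.        ]
cup side [350.1 209.3] [338 197  26  27 530]
z20 [ 502.36630088 -262.35415698   20.        ]
cup (array([ 502.54633189, -258.88833586,   23.98835333]), [1.3, 1.3])
plate scene [358.3 324.1] [ 325  299   72   47 2232]
((359.6520690917969, 321.81097412109375), (46.881507873535156, 70.28755950927734), 95.62384033203125)
[538.57070931 191.19557379 140.        ]
plate side [310.6 321.9] [ 280  291   66   50 1768]
((312.4515075683594, 316.4104309082031), (48.03852462768555, 65.93295288085938), 97.62069702148438)
[538.32801968 191.88893175 140.        ]
plate (array([538.42572351, 191.06019263, 139.51655539]), [0.3, 0.3])
side jam [ 599. -188.    5.]
side timer [ 467. -110.   15.]
side tin [ 386. -279.   10.]
side spice [690.  90.   5.]
side mug [699. 240.  10.]
scene jam [ 602. -184.    5.]
scene timer [ 476. -104.   15.]
scene tin [ 396. -281.   10.]
```

```bash
python3 -m pendant '{"dp":[[0.03,-0.015,-0.03],[0.06,-0.03,-0.04],[0.085,-0.04,-0.04],[0.11,-0.05,-0.04],[0.13,-0.06,-0.04],[0.15,-0.065,-0.04],[0.1705,-0.069,-0.04],[0.1705,-0.069,-0.04]],"rotation":[[0,0,0.166],[0,0,0.332],[0,0,0.498],[0,0,0.664],[0,0,0.83],[0,0,0.996],[0,0,1.162],[0,0,1.327]]}' 0.0918
python3 -m pendant '{"dp":[[0,0,0],[0,0,0],[0,0,0]],"rotation":[[0,0,0],[0,0,0],[0,0,0]]}'
python3 - <<'E'
from h import *
from scipy.spatial.transform import Rotation as Ro
o=get_obs();c=vision.capture("wrist")
print(o["tool_pos"],o["tcp_rot"],o["contact_force"])
cv2.imwrite("pics/w1.png",c["pixels"][:,:,::-1])
T=np.eye(4);T[:3,:3]=Ro.from_euler("xyz",o["tcp_rot"]).as_matrix();T[:3,3]=o["tool_pos"]
P=T@np.array(c["T_tool_cam"]);print(np.round(c["T_tool_cam"],3).tolist())
c["pose"]=P;np.save("w1.npy",c,allow_pickle=True)
for z in(190,165):
  pass
ce,st,m=blob(c,(320,240),(0,150,90),(6,255,255),(172,150,90),(180,255,255));print(ce,st,onz(c,ce,185))
E
```

```text
time: 1.1
tool_pos: [455.4, 171.7, 240.3]
tcp_rot: [-3.141, 0.001, 0.24]
contact_force: [-0.1, 0.0, 0.1]
grip_width: 91.8
finger_force: 0.0
time: 1.48
tool_pos: [456.0, 170.3, 240.6]
tcp_rot: [3.142, 0.0, 0.245]
contact_force: [0.0, 0.3, 0.3]
grip_width: 91.5
finger_force: 0.0
[456.04959971 170.26945942 240.57181728] [3.14153529e+00 9.34634418e-05 2.45097455e-01] [0.00042161 0.3190175  0.28941846]
[[0.0, 0.961, 0.276, 74.578], [1.0, -0.001, 0.001, 0.329], [0.001, 0.276, -0.961, -184.322], [0.0, 0.0, 0.0, 1.0]]
[317.57303371 240.94044944] [307 218  22  46 890] [459.96862711 173.00069547 185.        ]
```

View pics/w1.png

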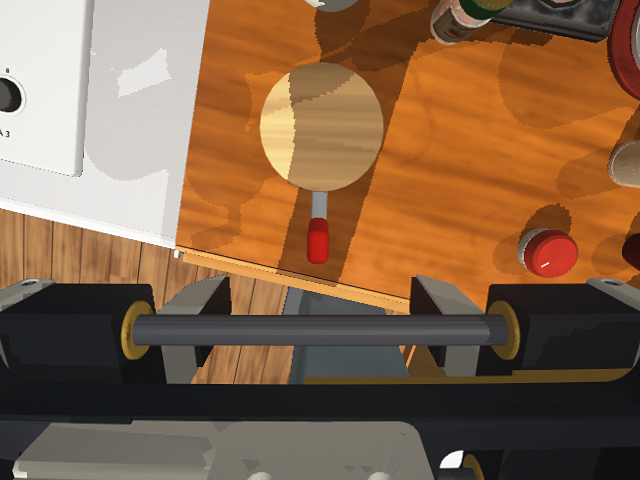

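The wrist view shows the grip at (317,241) below the plate at (321,126). It lines up with the gripper to within about 2 mm.

```bash
python3 -m pendant '{"dp":[[0,-0.001,0.02],[0,-0.001,0.04],[0,-0.001,0.06],[0,-0.001,0.075],[0,-0.001,0.085],[0,-0.001,0.092],[0,-0.001,0.092]],"rotation":[[0,0,0],[0,0,0],[0,0,0],[0,0,0],[0,0,0],[0,0,0],[0,0,0]]}' 0.05
python3 -m pendant '{"dp":[[0,0,0],[0,0,0],[0,0,0],[0,0,0],[0,0,0],[0,0,0]],"rotation":[[0,0,0],[0,0,0],[0,0,0],[0,0,0],[0,0,0],[0,0,0]]}' 0.0
```

```text
time: 2.4
tool_pos: [455.7, 171.4, 148.5]
tcp_rot: [-3.142, 0.0, 0.244]
contact_force: [0.7, 0.8, 0.3]
grip_width: 50.4
finger_force: 0.0
time: 3.15
tool_pos: [455.7, 172.2, 148.8]
tcp_rot: [-3.14, -0.0, 0.243]
contact_force: [-0.6, 5.6, 2.3]
grip_width: 15.6
finger_force: 30.0
```

```bash
(
python3 -m pendant '{"dp":[[0,-0.0008,-0.002],[0,-0.0008,-0.004],[0,-0.0008,-0.006]],"rotation":[[0,0,0],[0,0,0],[0,0,0]]}'
python3 -m pendant '{"dp":[[0,0,-0.002],[0,0,-0.004],[0,0,-0.004]],"rotation":[[0,0,0],[0,0,0],[0,0,0]]}'
python3 -m pendant '{"dp":[[0,0,-0.001],[0,0,-0.002]],"rotation":[[0,0,0],[0,0,0]]}'
python3 -m pendant '{"dp":[[0,0,-0.001],[0,0,-0.002]],"rotation":[[0,0,0],[0,0,0]]}'
python3 -m pendant '{"dp":[[0,0,-0.001],[0,0,-0.002]],"rotation":[[0,0,0],[0,0,0]]}'
python3 -m pendant '{"dp":[[0,0,-0.001],[0,0,-0.002]],"rotation":[[0,0,0],[0,0,0]]}'
python3 -m pendant '{"dp":[[0,0,-0.001],[0,0,-0.002]],"rotation":[[0,0,0],[0,0,0]]}'
python3 -m pendant '{"dp":[[0,0,-0.001],[0,0,-0.002]],"rotation":[[0,0,0],[0,0,0]]}'
python3 -m pendant '{"dp":[[0,0,-0.001],[0,0,-0.002]],"rotation":[[0,0,0],[0,0,0]]}'
python3 -m pendant '{"dp":[[0,0,-0.001],[0,0,-0.002]],"rotation":[[0,0,0],[0,0,0]]}'
python3 -m pendant '{"dp":[[0,0,-0.001],[0,0,-0.002]],"rotation":[[0,0,0],[0,0,0]]}'
) | grep -E "time|pos|contact|width" | paste - - - -
```

```text
time: 3.52	tool_pos: [455.6, 172.2, 154.4]	contact_force: [2.2, 3.2, -7.1]	grip_width: 15.9
time: 3.9	tool_pos: [455.7, 172.2, 159.0]	contact_force: [1.9, 1.8, -3.5]	grip_width: 15.9
time: 4.15	tool_pos: [455.6, 172.2, 160.6]	contact_force: [2.5, 3.2, -6.3]	grip_width: 15.9
time: 4.4	tool_pos: [455.6, 172.2, 162.7]	contact_force: [2.7, 2.3, -6.6]	grip_width: 15.9
time: 4.65	tool_pos: [455.6, 172.2, 164.7]	contact_force: [3.2, 0.9, -6.6]	grip_width: 15.8
time: 4.9	tool_pos: [455.6, 172.2, 166.7]	contact_force: [3.7, 0.6, -7.1]	grip_width: 15.9
time: 5.15	tool_pos: [455.6, 172.2, 168.7]	contact_force: [3.2, 1.2, -6.6]	grip_width: 15.7
time: 5.4	tool_pos: [455.6, 172.2, 170.7]	contact_force: [3.9, 1.1, -6.3]	grip_width: 16.0
time: 5.65	tool_pos: [455.6, 172.2, 172.7]	contact_force: [3.4, 1.7, -5.5]	grip_width: 15.7
time: 5.9	tool_pos: [455.6, 172.2, 174.7]	contact_force: [4.4, 0.3, -6.7]	grip_width: 15.6
time: 6.15	tool_pos: [455.6, 172.2, 176.7]	contact_force: [3.9, 0.9, -6.8]	grip_width: 15.9
```

```bash
(
python3 -m pendant '{"dp":[[0,0,-0.001],[0,0,-0.002]],"rotation":[[0,0,0],[0,0,0]]}'
python3 -m pendant '{"dp":[[0,0,-0.001],[0,0,-0.002]],"rotation":[[0,0,0],[0,0,0]]}'
python3 -m pendant '{"dp":[[0,0,-0.001],[0,0,-0.002]],"rotation":[[0,0,0],[0,0,0]]}'
python3 -m pendant '{"dp":[[0,0,-0.001],[0,0,-0.002]],"rotation":[[0,0,0],[0,0,0]]}'
python3 -m pendant '{"dp":[[0,0,-0.001],[0,0,-0.002]],"rotation":[[0,0,0],[0,0,0]]}'
python3 -m pendant '{"dp":[[0,0,-0.001],[0,0,-0.002]],"rotation":[[0,0,0],[0,0,0]]}'
python3 -m pendant '{"dp":[[0,0,-0.001],[0,0,-0.002]],"rotation":[[0,0,0],[0,0,0]]}'
python3 -m pendant '{"dp":[[0,0,-0.001],[0,0,-0.002]],"rotation":[[0,0,0],[0,0,0]]}'
python3 -m pendant '{"dp":[[0,0,-0.001],[0,0,-0.002]],"rotation":[[0,0,0],[0,0,0]]}'
) | grep -E "time|pos|contact|width" | paste - - - -
```

```text
time: 6.4	tool_pos: [455.6, 172.2, 178.7]	contact_force: [3.9, 1.0, -7.1]	grip_width: 15.9
time: 6.65	tool_pos: [455.6, 172.2, 180.7]	contact_force: [3.9, 0.3, -7.6]	grip_width: 15.8
time: 6.9	tool_pos: [455.6, 172.2, 182.2]	contact_force: [5.0, 0.2, -11.1]	grip_width: 15.8
time: 7.15	tool_pos: [455.5, 172.2, 184.0]	contact_force: [5.4, 0.6, -12.2]	grip_width: 15.9
time: 7.4	tool_pos: [455.5, 172.2, 185.8]	contact_force: [7.0, 0.2, -13.8]	grip_width: 16.0
time: 7.65	tool_pos: [455.5, 172.2, 187.7]	contact_force: [7.2, 1.2, -13.9]	grip_width: 15.6
time: 7.9	tool_pos: [455.6, 172.2, 190.3]	contact_force: [4.8, -0.9, -7.2]	grip_width: 15.8
time: 8.15	tool_pos: [455.6, 172.2, 192.8]	contact_force: [3.1, 0.1, -7.1]	grip_width: 15.5
time: 8.4	tool_pos: [455.6, 172.2, 194.8]	contact_force: [4.9, 0.7, -7.0]	grip_width: 15.7
```

Run:
```python
from h import *
C=[vision.capture(n) for n in("scene","side")]
r=[ray(c,blob(c,s,(0,150,90),(6,255,255),(172,150,90),(180,255,255))[0]) for c,s in zip(C,[(411,270),(369,275)])];print(tri(r))
for c,s in zip(C,[(360,300),(313,295)]):
    ce,st,m=blob(c,s,(12,50,150),(26,165,255));print(ce,st)
```

```text
(array([455.49187803, 171.68720619, 199.00784221]), [5.4, 5.4])
[364.6583294  294.89948089] [ 327  274   73   47 2119]
[297.16666667 278.65909091] [287 271  37  23 132]
```

```bash
(
python3 -m pendant '{"dp":[[0,0,-0.001],[0,0,-0.002]],"rotation":[[0,0,0],[0,0,0]]}'
python3 -m pendant '{"dp":[[0,0,-0.001],[0,0,-0.002]],"rotation":[[0,0,0],[0,0,0]]}'
python3 -m pendant '{"dp":[[0,0,-0.001],[0,0,-0.002]],"rotation":[[0,0,0],[0,0,0]]}'
python3 -m pendant '{"dp":[[0,0,-0.001],[0,0,-0.002]],"rotation":[[0,0,0],[0,0,0]]}'
python3 -m pendant '{"dp":[[0,0,-0.001],[0,0,-0.002]],"rotation":[[0,0,0],[0,0,0]]}'
python3 -m pendant '{"dp":[[0,0,-0.001],[0,0,-0.002]],"rotation":[[0,0,0],[0,0,0]]}'
python3 -m pendant '{"dp":[[0,0,-0.001],[0,0,-0.002]],"rotation":[[0,0,0],[0,0,0]]}'
python3 -m pendant '{"dp":[[0,0,-0.001],[0,0,-0.002]],"rotation":[[0,0,0],[0,0,0]]}'
python3 -m pendant '{"dp":[[0,0,-0.001],[0,0,-0.002]],"rotation":[[0,0,0],[0,0,0]]}'
python3 -m pendant '{"dp":[[0,0,-0.001],[0,0,-0.002]],"rotation":[[0,0,0],[0,0,0]]}'
python3 -m pendant '{"dp":[[0,0,-0.001],[0,0,-0.002]],"rotation":[[0,0,0],[0,0,0]]}'
) | grep -E "time|pos|contact|width" | paste - - - -
```

```text
time: 8.75	tool_pos: [455.6, 172.2, 196.1]	contact_force: [6.2, -0.2, -11.4]	grip_width: 15.8
time: 9.0	tool_pos: [455.5, 172.2, 197.9]	contact_force: [6.5, -0.2, -11.6]	grip_width: 15.6
time: 9.25	tool_pos: [455.5, 172.2, 199.8]	contact_force: [7.1, -0.4, -13.1]	grip_width: 15.8
time: 9.5	tool_pos: [455.5, 172.2, 201.6]	contact_force: [6.9, 1.0, -14.5]	grip_width: 15.8
time: 9.75	tool_pos: [455.6, 172.3, 204.1]	contact_force: [4.5, 0.4, -6.4]	grip_width: 16.0
time: 10.0	tool_pos: [455.6, 172.2, 206.7]	contact_force: [4.5, -1.2, -6.6]	grip_width: 16.0
time: 10.25	tool_pos: [455.6, 172.2, 208.7]	contact_force: [4.2, -0.4, -6.9]	grip_width: 15.8
time: 10.5	tool_pos: [455.5, 172.2, 210.2]	contact_force: [6.6, -0.1, -11.6]	grip_width: 16.0
time: 10.75	tool_pos: [455.6, 172.2, 212.0]	contact_force: [7.1, 0.2, -12.2]	grip_width: 15.8
time: 11.0	tool_pos: [455.5, 172.2, 213.8]	contact_force: [7.5, 0.1, -13.4]	grip_width: 16.3
time: 11.25	tool_pos: [455.5, 172.2, 215.6]	contact_force: [7.4, 0.6, -14.3]	grip_width: 15.7
```

```bash
(
python3 -m pendant '{"dp":[[0,0,-0.001],[0,0,-0.002]],"rotation":[[0,0,0],[0,0,0]]}'
python3 -m pendant '{"dp":[[0,0,-0.001],[0,0,-0.002],[0,0,-0.002]],"rotation":[[0,0,0],[0,0,0],[0,0,0]]}'
python3 -m pendant '{"dp":[[0,0,0.0005],[0,0,0.001]],"rotation":[[0,0,0],[0,0,0]]}'
python3 -m pendant '{"dp":[[0,0,0.0005],[0,0,0.001]],"rotation":[[0,0,0],[0,0,0]]}'
) | grep -E "time|pos|contact|width" | paste - - - -
```

```text
time: 11.5	tool_pos: [455.6, 172.2, 218.2]	contact_force: [4.6, -0.9, -6.9]	grip_width: 15.9
time: 11.88	tool_pos: [455.6, 172.3, 220.9]	contact_force: [4.1, -1.1, -4.4]	grip_width: 16.1
time: 12.12	tool_pos: [455.6, 172.2, 219.8]	contact_force: [4.3, -0.5, -3.7]	grip_width: 15.6
time: 12.38	tool_pos: [455.6, 172.2, 218.6]	contact_force: [3.6, 0.0, -2.9]	grip_width: 15.8
```

Third click passed. Now I lower it gently until the force goes to zero.

```bash
(
python3 -m pendant '{"dp":[[0,0,0.0005],[0,0,0.001]],"rotation":[[0,0,0],[0,0,0]]}'
python3 -m pendant '{"dp":[[0,0,0.0004],[0,0,0.0007]],"rotation":[[0,0,0],[0,0,0]]}'
python3 -m pendant '{"dp":[[0,0,0.0003],[0,0,0.0005]],"rotation":[[0,0,0],[0,0,0]]}'
) | grep -E "time|pos|contact|width" | paste - - - -
```

```text
time: 12.62	tool_pos: [455.6, 172.2, 217.6]	contact_force: [3.8, -1.5, -2.9]	grip_width: 15.8
time: 12.88	tool_pos: [455.7, 172.2, 217.5]	contact_force: [1.9, -2.0, 4.5]	grip_width: 15.9
time: 13.12	tool_pos: [455.7, 172.2, 217.4]	contact_force: [1.0, -2.0, 7.1]	grip_width: 16.0
```

```bash
(
python3 -m pendant '{"dp":[[0,0,-0.0005],[0,0,-0.0005]],"rotation":[[0,0,0],[0,0,0]]}'
python3 -m pendant '{"dp":[[0,0,0],[0,0,0],[0,0,0],[0,0,0]],"rotation":[[0,0,0],[0,0,0],[0,0,0],[0,0,0]]}' 0.05
python3 -m pendant '{"dp":[[0,0,-0.005],[0,0,-0.02],[0,0,-0.04],[0,0,-0.06],[0,0,-0.08],[0,0,-0.09]],"rotation":[[0,0,0],[0,0,0],[0,0,0],[0,0,0],[0,0,0],[0,0,0]]}'
) | grep -E "time|pos|contact|width" | paste - - - -
python3 - <<'E'
from h import *
C=[vision.capture(n) for n in("scene","side")]
r=[ray(c,blob(c,s,(0,150,90),(6,255,255),(172,150,90),(180,255,255))[0]) for c,s in zip(C,[(411,250),(369,245)])];print(tri(r))
cv2.imwrite("pics/s2.png",C[0]["pixels"][:,:,::-1])
E
```

```text
time: 13.38	tool_pos: [455.6, 172.2, 217.4]	contact_force: [1.0, -1.7, 5.2]	grip_width: 15.6
time: 13.88	tool_pos: [455.4, 172.3, 216.7]	contact_force: [-0.9, -0.1, 0.1]	grip_width: 48.5
time: 14.62	tool_pos: [455.9, 172.3, 308.2]	contact_force: [0.7, -0.1, -0.1]	grip_width: 49.9
(array([460.4884654 , 175.85167997, 244.15270098]), [5.5, 5.5])
```

View pics/s2.png

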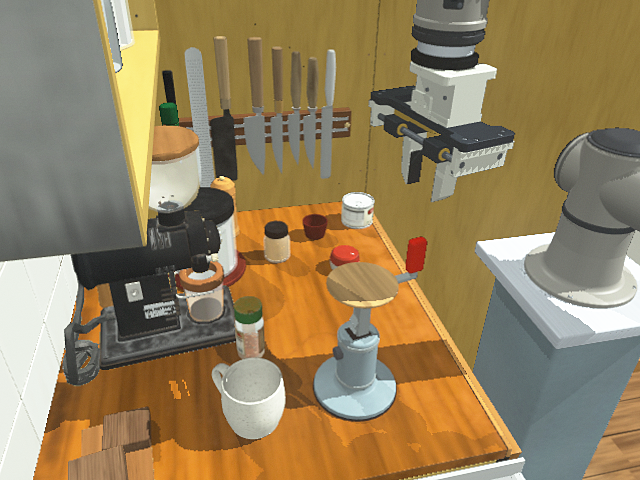

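The scene view shows the column raised and free, with its plate at (363,284). The red grip is at (417,254) and everything else is unmoved. Next is the cup.

```bash
(
python3 -m pendant '{"dp":[[-0.005,0.02,0],[-0.01,0.06,0],[-0.02,0.11,0],[-0.03,0.17,0],[-0.035,0.23,0],[-0.04,0.29,0],[-0.05,0.35,0],[-0.055,0.40,0]],"rotation":[[0,0,0],[0,0,0],[0,0,0],[0,0,0],[0,0,0],[0,0,0],[0,0,0],[0,0,0]]}' 0.09
python3 -m pendant '{"dp":[[-0.005,0.03,0.02],[-0.005,0.033,0.06],[-0.005,0.033,0.1],[-0.005,0.033,0.14],[-0.005,0.033,0.165],[-0.005,0.033,0.168],[-0.005,0.033,0.168],[-0.005,0.033,0.168]],"rotation":[[0,0,0],[0,0,0],[0,0,0],[0,0,0],[0,0,0],[0,0,0],[0,0,0],[0,0,0]]}'
) | grep -E "time|pos|contact|width" | paste - - - -
python3 - <<'E'
from h import *
from scipy.spatial.transform import Rotation as Ro
o=get_obs();c=vision.capture("wrist")
print(o["tool_pos"],o["tcp_rot"])
cv2.imwrite("pics/w2.png",c["pixels"][:,:,::-1])
T=np.eye(4);T[:3,:3]=Ro.from_euler("xyz",o["tcp_rot"]).as_matrix();T[:3,3]=o["tool_pos"]
c["pose"]=T@np.array(c["T_tool_cam"]);np.save("w2.npy",c,allow_pickle=True)
ce,st,m=blob(c,(320,240),(0,100,20),(8,255,170),(168,100,20),(180,255,170));print(ce,st)
cn=max(cv2.findContours(m,0,1)[0],key=len);e=cv2.fitEllipse(cv2.convexHull(cn));print(e,onz(c,e[0],38),onz(c,ce,38),onz(c,e[0],25))
E
```

```text
time: 15.72	tool_pos: [498.3, -231.4, 305.9]	contact_force: [1.3, 0.8, -0.9]	grip_width: 89.8
time: 16.73	tool_pos: [502.5, -262.8, 140.2]	contact_force: [0.3, -0.1, 0.8]	grip_width: 89.8
[ 502.53001737 -262.81940694  140.2199551 ] [ 3.13979522e+00 -1.62854781e-03  2.43860870e-01]
[315.95900112 230.45210585] [ 287  201   61   58 2683]
((316.0363464355469, 230.32241821289062), (58.069091796875, 60.705387115478516), 89.0112075805664) [ 502.4255301  -259.50315074   38.        ] [ 502.29523364 -259.46536635   38.        ] [ 499.15198941 -260.16617511   25.        ]
```

View pics/w2.png

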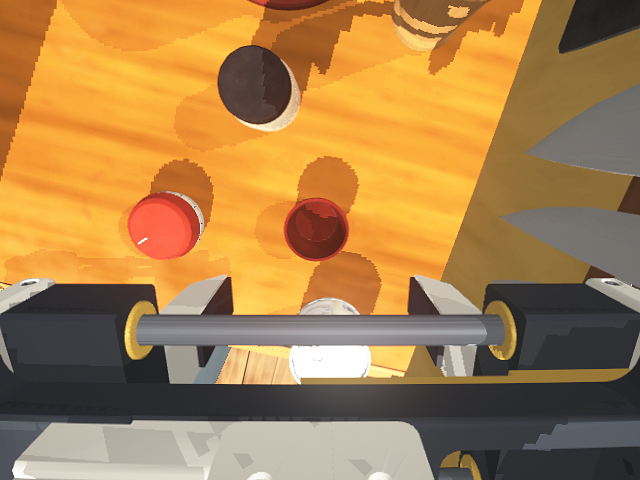

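The wrist view shows the cup's rim centred at (316,230). That is 3 mm off in tool y, and there is clear room for both fingers.

```bash
(
python3 -m pendant '{"dp":[[0.001,-0.003,0.02],[0.001,-0.003,0.05],[0.001,-0.003,0.08],[0.001,-0.003,0.1],[0.001,-0.003,0.115],[0.001,-0.003,0.128],[0.001,-0.003,0.133],[0.001,-0.003,0.133]],"rotation":[[0,0,0],[0,0,0],[0,0,0],[0,0,0],[0,0,0],[0,0,0],[0,0,0],[0,0,0]]}' 0.085
python3 -m pendant '{"dp":[[0,0,0],[0,0,0],[0,0,0],[0,0,0],[0,0,0],[0,0,0]],"rotation":[[0,0,0],[0,0,0],[0,0,0],[0,0,0],[0,0,0],[0,0,0]]}' 0.03
python3 -m pendant '{"dp":[[0,0,-0.005],[0,0,-0.01],[0,0,-0.015],[0,0,-0.02],[0,0,-0.02]],"rotation":[[0,0,0],[0,0,0],[0,0,0],[0,0,0],[0,0,0]]}'
) | grep -E "time|pos|contact|width|finger" | paste - - - - -
python3 - <<'E'
from h import *
C=[vision.capture(n) for n in("scene","side")]
cv2.imwrite("pics/s3.png",np.hstack([cv2.resize(c["pixels"][130:290,220:420],None,fx=2,fy=2) for c in C])[:,:,::-1])
E
```

```text
time: 17.77	tool_pos: [502.2, -259.3, 6.0]	contact_force: [0.9, -0.2, -0.1]	grip_width: 85.0	finger_force: 0.0
time: 18.52	tool_pos: [502.3, -259.4, 6.2]	contact_force: [0.5, -0.2, 3.2]	grip_width: 54.8	finger_force: 30.0
time: 19.15	tool_pos: [502.4, -259.4, 26.5]	contact_force: [-0.1, -0.3, -2.1]	grip_width: 55.1	finger_force: 30.0
```

View pics/s3.png

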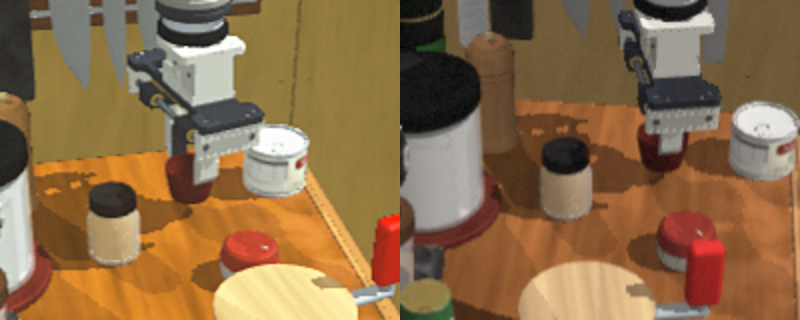

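The cup is held and lifted, at (190,178) in the left crop. I'll refine the plate centre next.

```bash
python3 - <<'E'
from h import *
c=np.load("w1.npy",allow_pickle=True).item()
ce,st,m=blob(c,(321,126),(12,30,60),(30,165,255));print(ce,st)
h=cv2.cvtColor(c["pixels"],cv2.COLOR_RGB2HSV)
m=cv2.inRange(h,(14,30,60),(32,170,255));m[:,:250]=0;m[:,395:]=0;m[:55]=0;m[200:]=0
m=cv2.morphologyEx(m,cv2.MORPH_OPEN,np.ones((7,7)))
cn=max(cv2.findContours(m,0,1)[0],key=cv2.contourArea);e=cv2.fitEllipse(cv2.convexHull(cn));print(e,onz(c,e[0],140),onz(c,(321.5,126.5),140))
E
(python3 -m pendant '{"dp":[[0,0,-0.03],[0,0,-0.08],[0,0,-0.13],[0,0,-0.18],[0,0,-0.23],[0,0,-0.27],[0,0,-0.29],[0,0,-0.294]],"rotation":[[0,0,0],[0,0,0],[0,0,0],[0,0,0],[0,0,0],[0,0,0],[0,0,0],[0,0,0]]}'
python3 -m pendant '{"dp":[[0.007,-0.02,0],[0.017,-0.05,0],[0.029,-0.085,0],[0.04,-0.12,0],[0.052,-0.155,0],[0.064,-0.19,0],[0.076,-0.225,0],[0.087,-0.26,0]],"rotation":[[0,0,0],[0,0,0],[0,0,0],[0,0,0],[0,0,0],[0,0,0],[0,0,0],[0,0,0]]}'
) | grep -E "time|pos|contact|width|finger" | paste - - - - -
```

```text
[321.21721116 126.49880478] [  260    62   124   130 12550]
((321.2365417480469, 126.5208969116211), (123.86588287353516, 129.17599487304688), 1.5122995376586914) [540.73877483 190.40303166 140.        ] [540.80573223 190.20170203 140.        ]
time: 20.25	tool_pos: [502.4, -259.4, 321.0]	contact_force: [0.5, -0.0, -2.1]	grip_width: 54.8	finger_force: 30.0
time: 21.25	tool_pos: [522.8, 16.5, 318.4]	contact_force: [0.1, -0.6, -1.3]	grip_width: 54.8	finger_force: 30.0
```

```bash
(python3 -m pendant '{"dp":[[0.012,-0.035,0],[0.024,-0.07,0],[0.036,-0.105,0],[0.048,-0.14,0],[0.055,-0.158,0],[0.058,-0.168,0],[0.058,-0.168,0]],"rotation":[[0,0,0],[0,0,0],[0,0,0],[0,0,0],[0,0,0],[0,0,0],[0,0,0]]}'
python3 -m pendant '{"dp":[[0,0,0.01],[0,0,0.025],[0,0,0.045],[0,0,0.065],[0,0,0.075],[0,0,0.082],[0,0,0.082],[0,0,0.082]],"rotation":[[0,0,0],[0,0,0],[0,0,0],[0,0,0],[0,0,0],[0,0,0],[0,0,0],[0,0,0]]}'
) | grep -E "time|pos|contact|width|finger" | paste - - - - -
python3 - <<'E'
from h import *
C=[vision.capture(n) for n in("scene","side")]
cv2.imwrite("pics/s4.png",np.hstack([cv2.resize(c["pixels"][160:360,240:440],None,fx=2,fy=2) for c in C])[:,:,::-1])
E
```

```text
time: 22.12	tool_pos: [539.3, 191.0, 319.5]	contact_force: [0.6, -1.0, -1.5]	grip_width: 54.8	finger_force: 30.0
time: 23.12	tool_pos: [539.9, 191.1, 238.6]	contact_force: [-0.1, -0.9, -1.1]	grip_width: 54.4	finger_force: 30.0
```

View pics/s4.png

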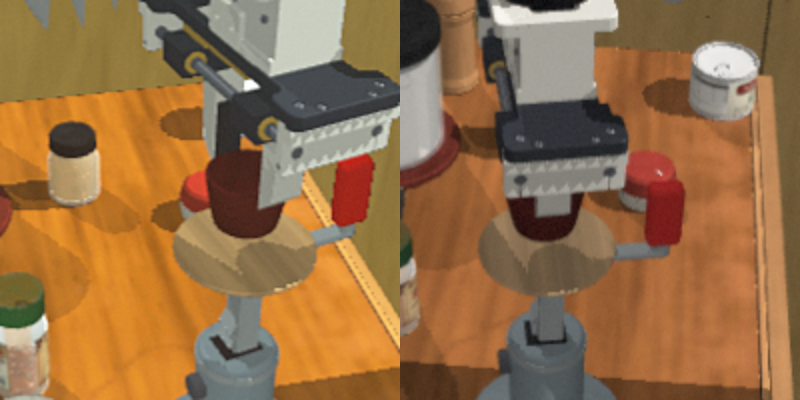

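The cup hangs centred over the plate at (245,215) in the left crop, clear of the grip. I lower it in small steps.

```bash
(python3 -m pendant '{"dp":[[0,0,0.006],[0,0,0.012],[0,0,0.017],[0,0,0.019],[0,0,0.019]],"rotation":[[0,0,0],[0,0,0],[0,0,0],[0,0,0],[0,0,0]]}'
python3 -m pendant '{"dp":[[0,0,0.0005],[0,0,0.001]],"rotation":[[0,0,0],[0,0,0]]}'
python3 -m pendant '{"dp":[[0,0,0.0005],[0,0,0.001]],"rotation":[[0,0,0],[0,0,0]]}'
python3 -m pendant '{"dp":[[0,0,0.0005],[0,0,0.001]],"rotation":[[0,0,0],[0,0,0]]}'
) | grep -E "time|pos|contact|width|finger" | paste - - - - -
```

```text
time: 23.85	tool_pos: [539.5, 191.1, 218.8]	contact_force: [-0.1, 0.2, -1.2]	grip_width: 54.7	finger_force: 30.0
time: 24.1	tool_pos: [539.6, 191.1, 218.1]	contact_force: [0.3, -0.3, -0.9]	grip_width: 54.5	finger_force: 30.0
time: 24.35	tool_pos: [539.5, 191.1, 217.0]	contact_force: [0.1, -0.1, -1.6]	grip_width: 55.1	finger_force: 30.0
time: 24.6	tool_pos: [539.5, 191.1, 215.9]	contact_force: [0.4, 0.1, -1.4]	grip_width: 54.5	finger_force: 30.0
```

```bash
(python3 -m pendant '{"dp":[[0,0,0.0004],[0,0,0.0007]],"rotation":[[0,0,0],[0,0,0]]}'
python3 -m pendant '{"dp":[[0,0,0.0003],[0,0,0.0005]],"rotation":[[0,0,0],[0,0,0]]}'
python3 -m pendant '{"dp":[[0,0,0.0003],[0,0,0.0005]],"rotation":[[0,0,0],[0,0,0]]}'
) | grep -E "time|pos|contact|width|finger" | paste - - - - -
```

```text
time: 24.85	tool_pos: [539.5, 191.1, 215.2]	contact_force: [0.0, 0.5, -1.5]	grip_width: 54.6	finger_force: 30.0
time: 25.1	tool_pos: [539.6, 191.1, 214.9]	contact_force: [0.2, -0.6, -0.5]	grip_width: 54.8	finger_force: 30.0
time: 25.35	tool_pos: [539.6, 191.1, 214.8]	contact_force: [-0.5, 0.0, 4.5]	grip_width: 54.8	finger_force: 30.0
```

Contact. I release and retreat straight up.

```bash
(python3 -m pendant '{"dp":[[0,0,-0.0003],[0,0,-0.0003],[0,0,-0.0003],[0,0,-0.0003],[0,0,-0.0003],[0,0,-0.0003]],"rotation":[[0,0,0],[0,0,0],[0,0,0],[0,0,0],[0,0,0],[0,0,0]]}' 0.085
python3 -m pendant '{"dp":[[0,0,-0.01],[0,0,-0.03],[0,0,-0.06],[0,0,-0.09],[0,0,-0.11],[0,0,-0.11],[0,0,-0.11]],"rotation":[[0,0,0],[0,0,0],[0,0,0],[0,0,0],[0,0,0],[0,0,0],[0,0,0]]}'
) | grep -E "time|pos|contact|width|finger" | paste - - - - -
python3 - <<'E'
from h import *
from scipy.spatial.transform import Rotation as Ro
o=get_obs();c=vision.capture("wrist")
T=np.eye(4);T[:3,:3]=Ro.from_euler("xyz",o["tcp_rot"]).as_matrix();T[:3,3]=o["tool_pos"]
c["pose"]=T@np.array(c["T_tool_cam"])
ce,st,m=blob(c,(320,230),(0,100,20),(8,255,170),(168,100,20),(180,255,170));e=cv2.fitEllipse(cv2.convexHull(max(cv2.findContours(m,0,1)[0],key=len)));print(e,onz(c,e[0],246.5))
h=cv2.cvtColor(c["pixels"],cv2.COLOR_RGB2HSV)
s=vision.capture("scene")
cv2.imwrite("pics/w5.png",np.hstack([c["pixels"][80:330,160:460],cv2.resize(s["pixels"][180:430,220:470],(250,250))])[:,:,::-1])
E
```

```text
time: 26.1	tool_pos: [539.5, 191.1, 214.5]	contact_force: [0.8, 0.1, -0.4]	grip_width: 85.2	finger_force: 0.0
time: 26.98	tool_pos: [539.2, 191.0, 323.8]	contact_force: [-0.1, -0.1, 0.3]	grip_width: 85.2	finger_force: 0.0
((319.8760986328125, 236.69837951660156), (68.40151977539062, 70.00907897949219), 84.42874145507812) [540.71557881 191.41872875 246.5       ]
```

View pics/w5.png

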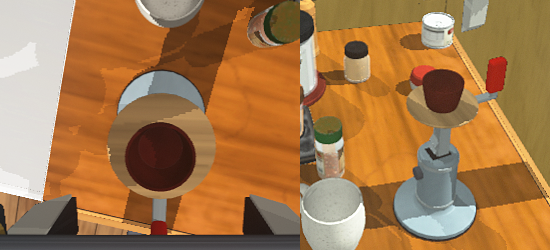

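The last views show the cup upright on the plate, with its rim at (160,157) and the plate centre at about (162,145) in the left crop. That gap is mostly the parallax of the cup's height, so the cup is within about 3 mm of centre.

```bash
python3 -c "
from plant import workorder
print(workorder.close_job())"
```

```text
the job is handed in; nothing more can be done
None
```

The job is handed in, with no verdict returned: I felt three clicks, lowered the column onto the pawl and released it, and the cup stands upright on the plate about 3 mm or less from its centre, with no bystander seen to move.

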